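Raise the display case window to its mark

TASK

Push the display case's sliding window up with your fingertips from beneath its lip, until the lip is level with the square pointer on the case's column, and leave it there. Do not pinch or grip the lip, and leave the jar, the ramekin and the bowl where they stand.

Things in the scene. Friction and masses are not known exactly. Their poses are not given: they have to be found in the camera images.
- case: Fixed glass and aluminium counter-top display case, 240 deep x 440 wide x 610 high (mm). Origin on the counter in the middle of the window's plane; x points level into the case, away from the robot, y along the window to the left, z up. Under the window is a 120 mm high sill; at y = +-200 stand columns 30 deep x 36 wide. Sill and columns reach at most 15 mm in front of the window's plane.
- window (a joint): How far the clear window has slid straight up from shut, in m (0 shut, 0.195 top stop). The lip's mid height is 0.130 m above the counter at 0 and rises one for one. Balanced by counterweights hidden in the columns: it takes about 2 to 5 N to move it slowly either way, and it stays at whatever height it is left.
- lip_nose (a point): Middle of the front edge of the window's lip, at half its thickness. The lip is a level dark metal ledge along the window's bottom edge, 300 mm long (y), standing out 54 mm from the window's plane towards the robot; underside 8 mm below this point, top 8 mm above (top set back 12 mm). From this edge to the sill's face 43 mm are free; below, free down to the counter. Axes as the case's.
- mark: The mark: a fixed grey block on one of the two columns (left or right differs) with a square pointer, a bar 30 wide x 16 high (as thick as the lip), standing out to 56 mm in front of the window's plane, shorter at the back. Origin at the pointer's mid height, on the column's axis; axes as the case's. The window is right when the lip's mid height equals this height.
- clamp: A similar grey block on the other column, at another height, but with a round knob (34 mm diameter) in place of the pointer: not the mark. Fixed.
- jar: Glass jar with a steel lid, 72 mm diameter, 85 mm high, standing loose in front of one end of the case, right or left. Origin at the centre of its underside.
- ramekin: Small open white dish, 80 mm diameter, 50 mm high, standing loose in front of the other end of the case. Origin at the centre of its underside.
- bowl: White bowl, 130 mm diameter, 60 mm high, standing loose inside the case. Origin at the centre of its underside.

How it is judged:
By the outcome, as a careful person would: the job done as asked, in the order asked, and still so for the second after the job is handed in, with the robot touching nothing.
It also fails if it takes over 42 s, if anything falls off the work surface, if the arm or the gripper's body presses on something with over 40 N, if the wrist force passes 120 N, or if a joint passes its speed limit or range.

ROBOT

A 7-joint arm with a two-finger parallel gripper is mounted at the origin on the work surface. World frame = base frame: x ahead of the robot, y to its left, z up, the work surface at z = 0. Lengths are in m, angles in rad, forces in N, time in s.
With the tool pointing down it reaches from about 0.4 to 0.85 m from the base axis. Payload 4.5 kg.
Tool frame: the origin (TCP) lies where the fingers leave the gripper's body, on its centre line; the fingertips stand 64 mm ahead of it and the grasp point (between the pads) lies 45 mm ahead of it; z points along the fingers, y is the direction in which the jaws open and shut (so a half turn about z gives the same grasp; the last joint's range is limited). The gripper opens to 88 mm and grips with 3 to 60 N. Pads are 18 mm wide; open, the fingers measure 123 mm over their backs; the gripper's body (75 mm by 187 mm) begins 45 mm behind the grasp point.
Start: joints at [-1.088, 0.689, -0.195, 1.565, 0.157, 0.902, -0.215], TCP at [0.271, 0.563, 0.303] pointing down, gripper open.
Joint ranges: [-3.01, 3.01], [-0.46, 2.08], [-1.47, 1.51], [0.13, 2.56], [-1, 4.14], [0.04, 2.09], [-2.66, 2.66]. Speed limits (rad/s): [2.57, 2.57, 3.14, 3.14, 3.14, 3.14, 3.14].

INTERFACE

Orientations are given as a unit quaternion [x, y, z, w].
In Python, from plant import monitor, snapshot, workorder, finder gives the robot as it stands.
- The arm moves only by the tool carry_out, never from a script. Its argument "motion" is one flat list of numbers, 6 for each row, row after row: the shift along the tool's x, y, z in cm, then the turn, a rotation vector about the tool's x, y, z in rad. In form: [x, y, z, rx, ry, rz, x, y, z, rx, ry, rz, ...]. A call has 1 to 8 rows; each row shifts and turns the commanded pose from where the row before left it, along the tool's axes as they then stand; what a row does not reach is not made up. A row lasts 1/8 s, in which the tool goes at most 62.5 mm and 10.7 degrees, less where a joint would pass 70% of its speed; a pose out of reach is approached as far as the arm can. A call with a gripper value outside its range is refused whole. "hand" is the finger opening in cm, from 0 to 8.81, set as the call begins (left out, the last holds). The fingers move at their own pace and stop on an object; "grip_force" is the grip in N (left out, the last holds). Time passes only in rows, so rows that do not move let the fingers close. It gives the time, the measured TCP pose, the force and the opening at its end, in the units of the state.
- monitor.get_state(): the state, without advancing time (a new reading comes with each control period).
- snapshot(name): name is "side" or "top" or "wrist"; returns a dict with "frame" (480x640x3 uint8, red, green, blue), "range_z" (480x640 float32, m along the optical axis (not along the pixel's ray), 0 where there is no reading), "fx", "fy", "cx", "cy" (pixels), "rvec" (rotation vector, rad) and "tvec" (3), from world to camera coordinates, as OpenCV has them; the wrist camera has in their place "hand_eye" (4x4, takes a point from camera to tool coordinates, whose origin is the TCP and whose axes are the flange's). Camera axes: x right, y down, z forward; pixel columns grow to the right and rows downward; lengths in m; the calibration is good to about 2 mm. The wrist camera is an equidistant fisheye: a pixel r from the principal point sees the ray r / f radians off the axis. A picture is of the moment at which its call begins: read the wrist's pose just before it.
- workorder.finish_job(): hands the job in, once; it reports no verdict.
Trained networks look in a picture, given as the dict that the camera call returned (one of the last four; its "shot" number tells which), for a name from the list of things; names that differ only in an ending like _2 or _b are one class to them, and where a whole thing is asked for, a point or a joint stands for the part that bears it (a point fixed in the world has none). Each returns a list of dicts, best first, with "p" (0 to 1); they miss things now and then, are a little off and sometimes report something else, mostly with a low value. They report only what shows in the picture. A call takes as long as a camera call.
- finder.masks_of(picture, thing): "pixels" (480x640 bool, what is visible of it) and "extent" ([left, top, right, bottom] in pixels, round what is visible of it).
The state is a dict: "clock": time; "q": joint angles; "qd": joint speeds; "joint_torque": joint torques, N m; "tool_pos": TCP position; "eef_rot": TCP orientation; "contact_force": force on the tool from outside, world axes, zero at the start; "moment": the same for the moment, N m; "opening": opening from 0.0 (shut) to 1.0 (fully open).
Only numpy, scipy, OpenCV 4.12 (cv2) and the standard library are available. Lean on these libraries where they do the work, as an engineer would, in place of code of your own. Each camera call takes 0.05 s, during which the arm holds its last target. There are 200 camera calls.

## Working session

There is one attempt and no reset: what is moved stays moved. The work goes in short steps, Python scripts to look and compute and a tool call to move; the robot and the scene stay as the last step left them, time stands still between calls to the robot, and variables do not carry over. Pictures are saved under pics/ and viewed, about 8 in all and at most 12, crops included, and the job is handed in when it is done.

Besides the shell and the picture viewer there is one more tool, called after "Call:" in YAML: its name, and indented under it one key for each argument. carry_out: Moves the arm, as the interface text tells. Its arguments: {"type":"object","properties":{"motion":{"type":"array"},"hand":{"type":"number"},"grip_force":{"type":"number"}},"required":["motion"]}

```bash
mkdir -p pics; ls
cat > h.py <<'E'
import numpy as np, cv2
from scipy.spatial.transform import Rotation as R
from plant import monitor, snapshot, workorder, finder
def save(s,n): cv2.imwrite('pics/'+n,s['frame'][:,:,::-1])
def world(s,u,v,d):
    c=np.stack([(u-s['cx'])/s['fx']*d,(v-s['cy'])/s['fy']*d,d],-1)
    Rm=R.from_rotvec(np.ravel(s['rvec'])).as_matrix()
    return (c-np.ravel(s['tvec']))@Rm
def pts(s,m):
    v,u=np.nonzero(m&(s['range_z']>0)); return world(s,u,v,s['range_z'][v,u])
E
python3 - <<'E'
from h import *
st=monitor.get_state(); print(st['tool_pos'],st['eef_rot'],st['clock'])
for c in('side','top'):
    s=snapshot(c); save(s,c+'1.png')
    Rm=R.from_rotvec(np.ravel(s['rvec'])).as_matrix(); print(c,'cam at',-Rm.T@np.ravel(s['tvec']),'fwd',Rm[2])
    for t in('case','lip_nose','mark','clamp','jar','ramekin','bowl'):
        for r in finder.masks_of(s,t)[:2]:
            p=pts(s,r['pixels'])
            print(t,round(r['p'],2),r['extent'],len(p),np.percentile(p,[3,50,97],axis=0).round(3).tolist() if len(p) else '')
E
```

```text
pics
[0.27099751 0.56262161 0.30190508] [ 2.22475847e-01  9.74937763e-01 -9.15266265e-04 -1.32994329e-04] 0.0
side cam at [ 0.31228665 -0.79525593  0.71300452] fwd [ 0.29025009  0.81936976 -0.49435624]
case 0.97 [314.6, 53.6, 524.6, 389.6] 38449 [[0.646, -0.22, 0.021], [0.684, -0.188, 0.288], [0.89, 0.189, 0.561]]
lip_nose 0.84 [315.5, 164.6, 400.8, 326.3] 8099 [[0.624, -0.156, 0.136], [0.667, -0.025, 0.228], [0.675, 0.162, 0.36]]
clamp 0.75 [308.7, 183.2, 328.1, 203.4] 272 [[0.619, 0.174, 0.261], [0.64, 0.183, 0.281], [0.659, 0.209, 0.294]]
jar 0.78 [270.4, 256.4, 299.8, 294.0] 895 [[0.519, 0.2, -0.001], [0.548, 0.212, 0.053], [0.586, 0.262, 0.085]]
top cam at [0.40741868 0.03056483 1.36644142] fwd [ 0.18692918 -0.00809874 -0.98234001]
case 0.94 [172.8, 79.2, 490.5, 260.8] 41724 [[0.635, -0.203, 0.137], [0.69, 0.003, 0.354], [0.897, 0.208, 0.565]]
case 0.57 [401.8, 252.9, 436.6, 287.3] 947 [[0.56, -0.251, 0.001], [0.597, -0.222, 0.011], [0.627, -0.182, 0.053]]
lip_nose 0.61 [226.4, 196.8, 433.7, 255.9] 9191 [[0.622, -0.164, 0.137], [0.665, -0.0, 0.211], [0.677, 0.163, 0.363]]
mark 0.8 [417.1, 209.2, 445.1, 240.9] 489 [[0.623, -0.219, 0.276], [0.649, -0.198, 0.292], [0.667, -0.178, 0.303]]
clamp 0.94 [212.5, 219.2, 238.2, 241.0] 430 [[0.62, 0.177, 0.002], [0.639, 0.196, 0.292], [0.671, 0.253, 0.299]]
jar 0.95 [202.1, 272.7, 239.6, 305.0] 908 [[0.519, 0.204, 0.008], [0.548, 0.232, 0.084], [0.58, 0.266, 0.09]]
ramekin 0.95 [400.1, 254.2, 436.8, 286.3] 931 [[0.56, -0.251, 0.001], [0.598, -0.222, 0.011], [0.628, -0.182, 0.053]]
ramekin 0.29 [228.0, 198.0, 433.3, 255.2] 9350 [[0.621, -0.165, 0.137], [0.666, -0.0, 0.213], [0.678, 0.165, 0.363]]
```

Run:
```python
import cv2,numpy as np
a=cv2.imread('pics/side1.png')[30:430,220:560]; b=cv2.imread('pics/top1.png')[60:320,150:510]
a=cv2.resize(a,None,fx=1.5,fy=1.5); b=cv2.resize(b,None,fx=2,fy=2)
cv2.imwrite('pics/a.png',a); cv2.imwrite('pics/b.png',b)
```

```text
(no output)
```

View pics/a.png

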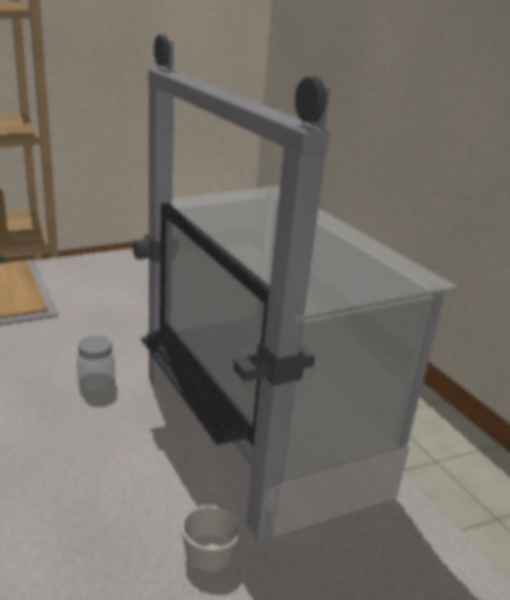

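View pics/b.png

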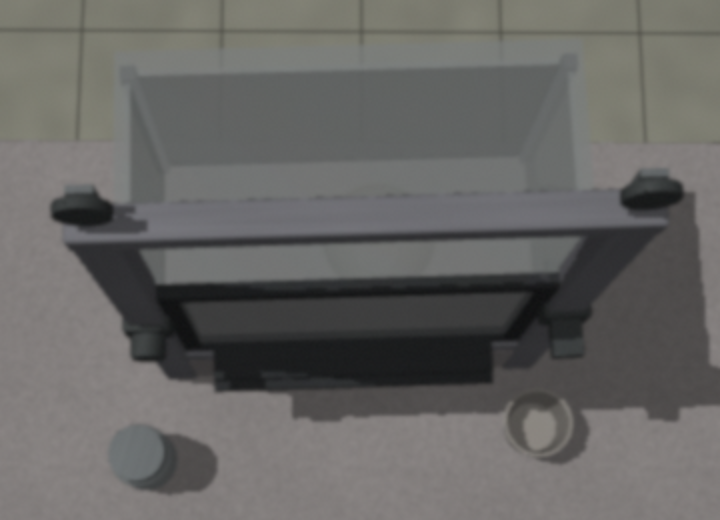

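The side view shows the square pointer on the right column (crop 245,368) and the round knob on the left (145,248). The jar is in front of the left end and the ramekin in front of the right, and the window is shut. Next I'll measure the case pose, lip and mark.

Run:
```python
from h import *
for c in('side','top'):
    s=snapshot(c); v,u=np.mgrid[:480,:640]
    P=world(s,u,v,s['range_z']); ok=s['range_z']>0
    def sel(x,y,z): return ok&(P[...,0]>x[0])&(P[...,0]<x[1])&(P[...,1]>y[0])&(P[...,1]<y[1])&(P[...,2]>z[0])&(P[...,2]<z[1])
    t=P[sel((.6,.675),(-.16,.16),(.125,.15))]
    print(c,'lip',len(t),np.percentile(t,[1,5,50,95,99],axis=0).round(4).tolist())
    # front edge fit
    if len(t):
        e=[(y,np.percentile(t[abs(t[:,1]-y)<.012][:,0],3)) for y in np.arange(-.13,.14,.02) if (abs(t[:,1]-y)<.012).sum()>8]
        e=np.array(e); print('edge x=a*y+b',np.polyfit(e[:,0],e[:,1],1), len(e))
        print('top z at y:',[(round(y,2),round(np.median(t[abs(t[:,1]-y)<.015][:,2]),4)) for y in(-.13,-.05,.05,.13) if (abs(t[:,1]-y)<.015).any()])
    m=sel((.60,.645),(-.225,-.17),(.2,.36)); q=P[m]
    print('pointer',len(q),np.percentile(q,[2,10,50,90,98],axis=0).round(4).tolist())
    print(' z hist',np.histogram(q[:,2],bins=np.arange(.25,.32,.004)))
    k=P[sel((.60,.645),(.17,.225),(.2,.36))]; print('knob',np.percentile(k,[2,50,98],axis=0).round(3).tolist())
```

```text
side lip 2110 [[0.6148, -0.1538, 0.1301], [0.6193, -0.1511, 0.1337], [0.6427, -0.0353, 0.1432], [0.6706, 0.1282, 0.1455], [0.6741, 0.1451, 0.1461]]
edge x=a*y+b [-0.03426676  0.61815955] 14
top z at y: [(-0.13, np.float64(0.1433)), (-0.05, np.float64(0.1432)), (0.05, np.float64(0.1433)), (0.13, np.float64(0.1431))]
pointer 250 [[0.6224, -0.2184, 0.2752], [0.623, -0.2176, 0.2777], [0.6307, -0.2095, 0.2884], [0.6427, -0.1926, 0.2907], [0.6445, -0.1888, 0.2912]]
 z hist (array([ 0,  0,  0,  0,  0,  0, 26, 40, 35, 71, 78,  0,  0,  0,  0,  0,  0]), array([0.25 , 0.254, 0.258, 0.262, 0.266, 0.27 , 0.274, 0.278, 0.282,
       0.286, 0.29 , 0.294, 0.298, 0.302, 0.306, 0.31 , 0.314, 0.318]))
knob [[0.619, 0.176, 0.262], [0.631, 0.186, 0.282], [0.645, 0.212, 0.294]]
top lip 3467 [[0.6155, -0.1493, 0.1329], [0.6193, -0.1376, 0.1355], [0.643, -0.0004, 0.1443], [0.6684, 0.135, 0.1486], [0.6724, 0.1476, 0.1496]]
edge x=a*y+b [-0.03627604  0.61878638] 14
top z at y: [(-0.13, np.float64(0.1444)), (-0.05, np.float64(0.1443)), (0.05, np.float64(0.1445)), (0.13, np.float64(0.1444))]
pointer 215 [[0.6227, -0.2152, 0.2803], [0.6235, -0.2125, 0.2852], [0.6329, -0.1996, 0.291], [0.6425, -0.187, 0.2935], [0.6445, -0.186, 0.2948]]
 z hist (array([  0,   0,   0,   0,   0,   0,   4,   8,  12,  50, 126,  15,   0,
         0,   0,   0,   0]), array([0.25 , 0.254, 0.258, 0.262, 0.266, 0.27 , 0.274, 0.278, 0.282,
       0.286, 0.29 , 0.294, 0.298, 0.302, 0.306, 0.31 , 0.314, 0.318]))
knob [[0.619, 0.18, 0.271], [0.631, 0.197, 0.291], [0.645, 0.218, 0.298]]
```

Call:
carry_out:
  motion: [0,0,-5,0,0,0]

```text
clock: 1.02
tool_pos: [0.2705, 0.5612, 0.3497]
eef_rot: [0.222, 0.975, -0.004, -0.001]
contact_force: [0.7, 0.5, 0.1]
opening: 0.998
```

Call:
carry_out:
  motion: [-3.6,-3.45,-0.1,0,0,0,-3.6,-3.45,-0.1,0,0,0,-3.6,-3.45,-0.1,0,0,0,-3.6,-3.45,-0.1,0,0,0,-3.6,-3.45,-0.1,0,0,0,-3.6,-3.45,-0.1,0,0,0,-3.6,-3.45,-0.1,0,0,0,-3.6,-3.45,-0.1,0,0,0]

```text
clock: 2.02
tool_pos: [0.4114, 0.188, 0.361]
eef_rot: [0.222, 0.975, 0.0, 0.0]
contact_force: [1.2, -1.0, -0.4]
opening: 0.993
```

Call:
carry_out:
  motion: [-3.6,-3.45,-0.1,0,0,0,-3.6,-3.45,-0.1,0,0,0,-3.6,-3.45,-0.1,0,0,0,-3.6,-3.45,-0.1,0,0,0,0,0,0,0,0,-0.15,0,0,0,0,0,-0.15,0,0,0,0,0,-0.148,0,0,0,0,0,0]
  hand: 4

```text
clock: 3.02
tool_pos: [0.4808, 0.0026, 0.3648]
eef_rot: [0.001, 1.0, 0.0, 0.0]
contact_force: [0.1, -0.2, -0.3]
opening: 0.452
```

Run:
```python
from h import *
s=monitor.get_state(); print(s['clock'],s['q'],s['tool_pos']); print(R.from_quat(s['eef_rot']).as_matrix().round(3))
```

```text
3.025 [ 0.12059026  0.42758035 -0.32707029  1.8984275   0.17882196  0.84353341
  1.26989019] [0.48077436 0.00257633 0.36477345]
[[-1.     0.003  0.   ]
 [ 0.003  1.     0.   ]
 [-0.     0.    -1.   ]]
```

Call:
carry_out:
  motion: [0,0,0,0.0926,0,-0.0926,0,0,0,0.0926,0,-0.0926,0,0,0,0.0926,0,-0.0926,0,0,0,0.0926,0,-0.0926,0,0,0,0.0926,0,-0.0926,0,0,0,0.0926,0,-0.0926,0,0,0,0.0926,0,-0.0926,0,0,0,0.0926,0,-0.0926]

```text
clock: 4.03
tool_pos: [0.4809, 0.0032, 0.365]
eef_rot: [-0.353, 0.866, -0.355, 0.001]
contact_force: [0.3, 0.1, -0.4]
opening: 0.454
```

```bash
cat > st.py <<'E'
from h import *
s=monitor.get_state(); print(s['clock'],np.round(s['q'],3),s['tool_pos'],np.round(s['contact_force'],1)); print(R.from_quat(s['eef_rot']).as_matrix().round(3))
E
python3 st.py
```

```text
4.025 [-0.36   0.472 -0.178  2.087  1.004  1.013  1.079] [0.48091837 0.00315209 0.36495458] [ 0.3  0.1 -0.4]
[[-0.75  -0.611  0.252]
 [-0.612  0.499 -0.614]
 [ 0.249 -0.615 -0.748]]
```

Call:
carry_out:
  motion: [0,0,0,0.0926,0,-0.0926,0,0,0,0.0926,0,-0.0926,0,0,0,0.0926,0,-0.0926,0,0,0,0.0926,0,-0.0926,0,0,0,0.0926,0,-0.0926,0,0,0,0.0926,0,-0.0926,0,0,0,0.0926,0,-0.0926,0,0,0,0.0926,0,-0.0926]

```text
clock: 5.03
tool_pos: [0.481, 0.0034, 0.365]
eef_rot: [0.612, -0.499, 0.613, -0.001]
contact_force: [0.5, -0.1, -0.7]
opening: 0.454
```

```bash
python3 st.py
```

```text
5.025 [-0.592  0.713 -0.119  2.555  1.794  1.423  0.779] [0.48101639 0.00342573 0.36496922] [ 0.5 -0.1 -0.7]
[[-0.251 -0.609  0.752]
 [-0.613 -0.502 -0.61 ]
 [ 0.749 -0.614 -0.248]]
```

Call:
carry_out:
  motion: [-3.83,2.05,2.16,0,0,0,-3.83,2.05,2.16,0,0,0,-3.83,2.05,2.16,0,0,0,0,0,0,0.0926,0,-0.0926,0,0,0,0.0926,0,-0.0926,0,0,0,0.0926,0,-0.0926,0,0,0,0.0926,0,-0.0926]

```text
clock: 5.9
tool_pos: [0.5403, 0.0095, 0.2136]
eef_rot: [0.682, -0.27, 0.68, 0.004]
contact_force: [0.7, -0.0, 0.9]
opening: 0.454
```

```bash
python3 st.py
```

```text
5.9 [-0.376  1.307 -0.186  2.558  2.16   2.087  0.742] [0.54025123 0.00949692 0.21361411] [ 0.7 -0.   0.9]
[[-0.07  -0.374  0.925]
 [-0.364 -0.854 -0.373]
 [ 0.929 -0.363 -0.076]]
```

```bash
cat > kin.py <<'E'
from h import *
from scipy.optimize import least_squares
D=[([-1.088,.689,-.195,1.565,.157,.902,-.215],[.271,.5626,.3019],[.22248,.97494,-.0009,-.0001]),
([.1206,.4276,-.3271,1.8984,.1788,.8435,1.2699],[.4808,.0026,.3648],[.001,1,0,0]),
([-.36,.472,-.178,2.087,1.004,1.013,1.079],[.4809,.0032,.365],[-.353,.866,-.355,.001]),
([-.592,.713,-.119,2.555,1.794,1.423,.779],[.481,.0034,.365],[.612,-.499,.613,-.001]),
([-.376,1.307,-.186,2.558,2.16,2.087,.742],[.5403,.0095,.2136],[.682,-.27,.68,.004])]
def chain(q,sg=(-1,1,-1,1,-1,1,-1)):
    r=R.identity(); o=[]
    for i in range(7):
        r=r*R.from_euler('zy'[i%2],sg[i]*q[i]); o.append(r)
    return o
def fit():
    C=[chain(q)[-1].inv()*R.from_quat(e) for q,_,e in D]
    Rc=R.concatenate(C).mean()
    err=[(c.inv()*Rc).magnitude() for c in C]
    # position: h*z + r2*a + r4*b + r6*c (offset vectors in x,z)
    A=[];b=[]
    for q,p,_ in D:
        o=chain(q); I=np.eye(3)
        A.append(np.hstack([I[:,[2]]]+[o[k].as_matrix()[:,[0,2]] for k in(1,3)]+[o[5].as_matrix()[:,[0,2]]])); b.append(p)
    A=np.vstack(A); b=np.hstack(b); x,_,_,_=np.linalg.lstsq(A,b,rcond=1e-3)
    return Rc,x,err,(A@x-b)
Rc,X,err,res=fit()
def fk(q):
    o=chain(q); p=np.array([0,0,X[0]])
    for k,j in((1,1),(3,3),(5,5)): p=p+o[k].as_matrix()[:,[0,2]]@X[j:j+2]
    return p,o[-1]*Rc
LO=np.array([-3.01,-.46,-1.47,.13,-1,.04,-2.66]);HI=np.array([3.01,2.08,1.51,2.56,4.14,2.09,2.66])
def ik(p,r,q0,n=1):
    f=lambda q:np.r_[(fk(q)[0]-p)*5,(fk(q)[1].inv()*r).as_rotvec(),.005*(q-q0)]
    return least_squares(f,np.clip(q0,LO+.01,HI-.01),bounds=(LO,HI))
if __name__=='__main__':
    np.set_printoptions(precision=3,suppress=True)
    print('rot err',err,Rc.as_rotvec()); print(X,abs(res).max())
    rng=np.random.default_rng(0)
    for pitch in(-10,0,20,35):
      for z in(.09,.18,.26):
        th=np.radians(pitch); tz=np.array([np.cos(th),0,np.sin(th)]); ty=np.array([0,-1,0]); 
        for sgn in(1,-1):
            y=sgn*ty; M=R.from_matrix(np.c_[np.cross(y,tz),y,tz])
            tip=np.array([.64,0,z+.02]); p=tip-.064*tz
            best=None
            for _ in range(12):
                q0=rng.uniform(LO,HI); q0[0]*=.3
                s=ik(p,M,q0); e=fk(s.x); ee=np.linalg.norm(e[0]-p)+.2*(e[1].inv()*M).magnitude()
                if best is None or ee<best[0]: best=(ee,s.x)
            print(pitch,z,sgn,round(best[0],4),best[1])
E
python3 kin.py
```

```text
rot err [0.0023321864046158586, 0.0004743907214711643, 0.0019450739917142492, 0.001765772319654596, 0.001360611687444718] [0.    0.001 1.571]
[ 0.43   0.066  0.476 -0.014  0.276 -0.027  0.303] 0.046325108864919
-10 0.09 1 0.0 [-0.475  1.637  0.616  2.435  2.799  2.03   0.681]
-10 0.09 -1 0.0 [-0.584  1.714  0.768  2.414  2.756  1.927 -2.66 ]
-10 0.18 1 0.0 [-0.785  1.964  1.51   2.494  2.991  1.722 -0.255]
-10 0.18 -1 0.0 [ 0.776  1.931 -1.47   2.501  3.298  1.742  0.204]
-10 0.26 1 0.0223 [-0.713  1.655  1.51   2.56   3.193  1.822  0.006]
-10 0.26 -1 0.0243 [ 0.711  1.627 -1.47   2.56   3.099  1.817 -0.052]
0 0.09 1 0.0 [-0.899  2.08   1.03   2.214  2.414  1.484  0.068]
0 0.09 -1 0.0 [ 0.497  1.76  -0.539  2.297  3.748  2.09  -0.621]
0 0.18 1 0.0 [-0.571  1.676  0.786  2.491  2.613  2.062  0.398]
0 0.18 -1 0.0 [ 0.832  1.983 -1.231  2.411  3.667  1.624  0.095]
0 0.26 1 0.0 [-0.738  1.853  1.446  2.553  2.841  1.808 -0.171]
0 0.26 -1 0.0 [ 0.739  1.857 -1.451  2.552  3.442  1.804  0.176]
20 0.09 1 0.0 [-0.746  2.08   0.731  1.855  1.994  1.738  0.482]
20 0.09 -1 0.0 [ 0.53   1.956 -0.499  1.887  4.11   2.09  -0.639]
20 0.18 1 0.0 [-0.816  2.026  0.914  2.092  2.051  1.626  0.256]
20 0.18 -1 0.0 [ 0.567  1.835 -0.6    2.138  4.121  2.09  -0.459]
20 0.26 1 0.0 [-0.877  2.056  1.208  2.249  2.201  1.438 -0.003]
20 0.26 -1 0.0 [ 0.786  1.925 -1.041  2.278  4.096  1.673 -0.107]
35 0.09 1 0.0027 [-0.505  2.08   0.535  1.499  2.031  2.09   0.775]
35 0.09 -1 0.003 [-0.505  2.08   0.535  1.5    2.031  2.09  -2.367]
35 0.18 1 0.0 [-0.663  2.02   0.746  1.771  1.866  1.879  0.52 ]
35 0.18 -1 0.0 [-0.596  1.974  0.659  1.781  1.929  2.007 -2.592]
35 0.26 1 0.0 [-0.833  2.08   1.078  1.955  1.825  1.487  0.308]
35 0.26 -1 0.0082 [-0.566  1.81   0.646  1.996  1.987  2.09  -2.66 ]
```

Run:
```python
from kin import *
np.set_printoptions(precision=3,suppress=True)
def tryit(spec):
    A=[];b=[]
    for q,p,_ in D:
        o=chain(q); o=[R.identity()]+o
        A.append(np.hstack([o[k].as_matrix()[:,['xyz'.index(c) for c in s]] for k,s in spec])); b.append(p)
    A=np.vstack(A);b=np.hstack(b);x=np.linalg.lstsq(A,b,rcond=1e-4)[0]
    print(spec,x,'max',abs(A@x-b).max().round(4))
tryit([(0,'z'),(2,'z'),(4,'z'),(6,'z')])
tryit([(0,'z'),(3,'xz'),(4,'xz'),(6,'z')])
tryit([(0,'z'),(3,'xz'),(4,'xz'),(6,'xz')])
tryit([(0,'z'),(3,'xz'),(5,'xz'),(6,'xz')])
tryit([(0,'z'),(3,'yz'),(5,'yz'),(6,'z')])
tryit([(0,'z'),(1,'y'),(3,'yz'),(5,'yz'),(6,'yz')])
tryit([(0,'z'),(1,'x'),(2,'z'),(4,'z'),(6,'z')])
tryit([(0,'xyz'),(2,'z'),(4,'z'),(6,'z')])
tryit([(0,'z'),(1,'x'),(3,'xz'),(4,'xz'),(6,'xz')])
```

```text
[(0, 'z'), (2, 'z'), (4, 'z'), (6, 'z')] [0.369 0.56  0.346 0.297] max 0.0457
[(0, 'z'), (3, 'xz'), (4, 'xz'), (6, 'z')] [ 0.35  -0.08   0.554 -0.057  0.388  0.312] max 0.0391
[(0, 'z'), (3, 'xz'), (4, 'xz'), (6, 'xz')] [ 0.34  -0.098  0.568 -0.065  0.422  0.024  0.309] max 0.0353
[(0, 'z'), (3, 'xz'), (5, 'xz'), (6, 'xz')] [ 0.346 -0.063  0.625  0.063  0.431  0.007  0.247] max 0.0333
[(0, 'z'), (3, 'yz'), (5, 'yz'), (6, 'z')] [ 0.348 -0.046  0.561  0.     0.341  0.261] max 0.0017
[(0, 'z'), (1, 'y'), (3, 'yz'), (5, 'yz'), (6, 'yz')] [ 0.347 -0.016 -0.03   0.563 -0.     0.344 -0.     0.262] max 0.0006
[(0, 'z'), (1, 'x'), (2, 'z'), (4, 'z'), (6, 'z')] [ 0.364 -0.018  0.581  0.356  0.302] max 0.049
[(0, 'xyz'), (2, 'z'), (4, 'z'), (6, 'z')] [ 0.015 -0.039  0.342  0.573  0.349  0.266] max 0.0235
[(0, 'z'), (1, 'x'), (3, 'xz'), (4, 'xz'), (6, 'xz')] [ 0.339  0.015 -0.105  0.554 -0.067  0.415  0.021  0.305] max 0.0321
```

```bash
python3 st.py
```

```text
5.9 [-0.376  1.307 -0.186  2.558  2.16   2.087  0.742] [0.54025123 0.00949692 0.21361411] [ 0.7 -0.   0.9]
[[-0.07  -0.374  0.925]
 [-0.364 -0.854 -0.373]
 [ 0.929 -0.363 -0.076]]
```

```bash
python3 - <<'E'
s=open('kin.py').read()
a=s.index('    A=[];b=[]'); b=s.index("LO=np")
s=s[:a]+'''    A=[];b=[]
    for q,p,_ in D: A.append(cols(q)); b.append(p)
    A=np.vstack(A); b=np.hstack(b); x=np.linalg.lstsq(A,b,rcond=1e-4)[0]
    return Rc,x,err,(A@x-b)
SP=[(0,'z'),(1,'y'),(3,'yz'),(5,'yz'),(6,'z')]
def cols(q):
    o=[R.identity()]+chain(q)
    return np.hstack([o[k].as_matrix()[:,['xyz'.index(c) for c in s]] for k,s in SP])
Rc,X,err,res=fit()
def fk(q): return cols(q)@X, chain(q)[-1]*Rc
def elb(q): return (cols(q)[:,:4]@X[:4])[2],(cols(q)[:,:6]@X[:6])[2]
'''+s[b:s.index("if __name__")]
open('kin.py','w').write(s)
E
cat > plan.py <<'E'
from kin import *
np.set_printoptions(precision=2,suppress=True)
qc=np.array(D[-1][0])
print(X.round(3),abs(res).max())
rng=np.random.default_rng(1)
mid=(LO+HI)/2
for pitch in(-15,-8,0,10,20,30):
  for z in(.11,.26):
    th=np.radians(pitch); tz=np.array([np.cos(th),.0,np.sin(th)]); y=np.array([0,-1,0]); M=R.from_matrix(np.c_[np.cross(y,tz),y,tz])
    p=np.array([.64,0,z])-.064*tz
    best=None
    for k in range(10):
        q0=qc+rng.normal(0,.3,7)*(k>0); s=ik(p,M,q0); e=fk(s.x); ee=np.linalg.norm(e[0]-p)+.2*(e[1].inv()*M).magnitude()
        if ee<.002:
            m=np.minimum(s.x-LO,HI-s.x).min()
            if best is None or m>best[0]: best=(m,s.x)
    print(pitch,z,best and (round(best[0],3),best[1],np.array(elb(best[1]))))
E
python3 plan.py
```

```text
[ 0.35 -0.02 -0.03  0.56 -0.    0.34  0.26] 0.0006253526501958651
-15 0.11 (np.float64(0.061), array([-0.31,  1.44,  0.26,  2.5 ,  2.94,  2.03,  1.15]), array([0.43, 0.19]))
-15 0.26 None
-8 0.11 (np.float64(0.071), array([-0.59,  1.75,  0.71,  2.47,  2.65,  2.02,  0.44]), array([0.27, 0.16]))
-8 0.26 None
0 0.11 (np.float64(0.0), array([-0.58,  1.79,  0.6 ,  2.4 ,  2.45,  2.09,  0.45]), array([0.24, 0.11]))
0 0.26 None
10 0.11 (np.float64(0.0), array([-0.61,  1.88,  0.58,  2.29,  2.21,  2.09,  0.39]), array([0.19, 0.05]))
10 0.26 (np.float64(0.0), array([-0.61,  1.72,  0.87,  2.54,  2.4 ,  2.09,  0.18]), array([0.29, 0.2 ]))
20 0.11 (np.float64(0.0), array([-0.62,  1.93,  0.56,  2.14,  2.03,  2.09,  0.38]), array([ 0.16, -0.  ]))
20 0.26 (np.float64(0.0), array([-0.62,  1.76,  0.76,  2.42,  2.15,  2.09,  0.19]), array([0.26, 0.15]))
30 0.11 (np.float64(0.0), array([-0.63,  1.98,  0.57,  1.98,  1.88,  2.09,  0.41]), array([ 0.14, -0.05]))
30 0.26 (np.float64(0.0), array([-0.62,  1.79,  0.71,  2.28,  1.96,  2.09,  0.23]), array([0.24, 0.1 ]))
```

```bash
cat > plan2.py <<'E'
from kin import *
np.set_printoptions(precision=2,suppress=True)
qc=np.array(D[-1][0]); rng=np.random.default_rng(1)
def pose(tip,yaw,pitch,roll):
    M=R.from_euler('ZYX',[yaw,-pitch,roll],degrees=True)*R.from_matrix(np.array([[0,0,1.],[0,-1,0],[1,0,0]]))
    return tip-.064*M.as_matrix()[:,2],M
def best(tip,yaw,pitch,roll,starts,n=5):
    p,M=pose(tip,yaw,pitch,roll); b=None
    for k in range(n):
        q0=starts[k%len(starts)]+rng.normal(0,.25,7)*(k>=len(starts)); s=ik(p,M,q0); e=fk(s.x)
        if np.linalg.norm(e[0]-p)+.2*(e[1].inv()*M).magnitude()<.004:
            m=np.minimum(s.x-LO,HI-s.x).min(); w=elb(s.x)
            if min(w)>.08 and (b is None or m>b[0]): b=(m,s.x,w)
    return b
if __name__=='__main__':
  out=[]
  for y in(-.09,.0,.09):
   for yaw in(-25,-12,0,12,25):
    if y*yaw>0: continue
    for pitch in(-8,0,10):
     for roll in(-15,0,15):
      b=best(np.array([.64,y,.265]),yaw,pitch,roll,[qc])
      if b is None: continue
      a=best(np.array([.64,y,.115]),yaw,pitch,roll,[b[1],qc])
      if a: out.append((min(a[0],b[0]),y,yaw,pitch,roll,a[1],b[1],a[2],b[2]))
  out.sort(key=lambda t:-t[0])
  for o in out[:12]: print(*[np.array(v) for v in o])
E
time python3 plan2.py
```

```text
0.2580795246931582 0.09 -25 0 -15 [-0.79  1.45  0.13  2.16  1.95  1.62  1.36] [-0.58  1.11 -0.18  2.3   2.    1.83  1.67] [0.42 0.12] [0.59 0.27]
0.25709841138713196 0.09 -25 0 0 [-0.75  1.44  0.08  2.16  1.96  1.68  1.12] [-0.6   1.11 -0.15  2.3   2.    1.81  1.39] [0.42 0.12] [0.59 0.27]
0.25086184386537 0.09 -25 -8 0 [-0.63  1.33 -0.09  2.21  2.04  1.69  1.26] [-0.43  1.03 -0.43  2.31  2.02  1.82  1.6 ] [0.48 0.16] [0.63 0.31]
0.2489691250685011 0.09 -25 -8 -15 [-0.59  1.33 -0.15  2.2   2.05  1.75  1.56] [-0.47  1.02 -0.36  2.31  2.02  1.77  1.83] [0.47 0.16] [0.63 0.31]
0.24182962079241999 0.09 -25 -8 15 [-0.51  1.34 -0.26  2.2   2.07  1.85  1.1 ] [-0.5   1.01 -0.3   2.31  2.02  1.73  1.28] [0.47 0.16] [0.64 0.31]
0.2048680532412721 0.09 -25 0 15 [-0.64  1.43 -0.08  2.15  1.99  1.84  0.95] [-0.54  1.11 -0.25  2.3   2.    1.89  1.18] [0.43 0.12] [0.59 0.27]
0.13648918062589122 0.0 -25 0 -15 [-0.61  1.5   0.15  2.26  2.09  1.76  1.23] [-0.39  1.14 -0.18  2.42  2.15  1.95  1.58] [0.39 0.12] [0.57 0.27]
0.12957441856916718 0.0 -25 -8 15 [-0.39  1.38 -0.15  2.31  2.21  1.89  0.98] [-0.21  1.05 -0.47  2.43  2.19  1.93  1.32] [0.45 0.16] [0.61 0.31]
0.12438712690185261 0.0 -25 -8 0 [-0.44  1.38 -0.08  2.32  2.2   1.84  1.18] [-0.32  1.03 -0.28  2.44  2.19  1.81  1.47] [0.45 0.16] [0.63 0.31]
0.1235275742936961 0.0 -25 0 0 [-0.46  1.47 -0.06  2.26  2.13  1.97  1.12] [-0.39  1.14 -0.18  2.42  2.15  1.95  1.32] [0.4  0.12] [0.57 0.27]
0.1222923372441369 0.0 -25 -8 -15 [-0.49  1.38 -0.02  2.32  2.2   1.78  1.39] [-0.37  1.03 -0.21  2.44  2.19  1.76  1.69] [0.45 0.16] [0.63 0.31]
0.11619123849226187 0.0 -25 0 15 [-0.45  1.47 -0.07  2.26  2.13  1.97  0.87] [-0.39  1.14 -0.18  2.42  2.15  1.95  1.06] [0.4  0.12] [0.57 0.27]
real	0m44.260s
user	0m44.645s
sys	0m0.054s
```

Run:
```python
from plan2 import *
for y in(.0,.04):
 for yaw in(-15,-20):
  for pitch in(0,5,10):
   r=[]
   for x,z in((.585,.10),(.637,.10),(.637,.19),(.637,.27)):
    b=best(np.array([x,y,z]),yaw,pitch,0,[qc],6); r.append((round(b[0],2),round(min(b[2]),2)) if b else None)
   print(y,yaw,pitch,r)
```

```text
0.0 -15 0 [(np.float64(0.0), np.float64(0.1)), (np.float64(0.18), np.float64(0.1)), (np.float64(0.08), np.float64(0.19)), (np.float64(0.01), np.float64(0.27))]
0.0 -15 5 [None, None, (np.float64(0.11), np.float64(0.16)), (np.float64(0.04), np.float64(0.24))]
0.0 -15 10 [None, None, (np.float64(0.03), np.float64(0.13)), (np.float64(0.07), np.float64(0.21))]
0.0 -20 0 [(np.float64(0.15), np.float64(0.1)), (np.float64(0.27), np.float64(0.1)), (np.float64(0.14), np.float64(0.19)), (np.float64(0.06), np.float64(0.27))]
0.0 -20 5 [None, None, (np.float64(0.17), np.float64(0.16)), (np.float64(0.08), np.float64(0.24))]
0.0 -20 10 [None, None, (np.float64(0.2), np.float64(0.13)), (np.float64(0.11), np.float64(0.21))]
0.04 -15 0 [(np.float64(0.08), np.float64(0.1)), (np.float64(0.08), np.float64(0.1)), (np.float64(0.07), np.float64(0.19)), (np.float64(0.05), np.float64(0.27))]
0.04 -15 5 [None, None, (np.float64(0.16), np.float64(0.16)), (np.float64(0.07), np.float64(0.24))]
0.04 -15 10 [None, None, (np.float64(0.01), np.float64(0.13)), (np.float64(0.11), np.float64(0.21))]
0.04 -20 0 [(np.float64(0.0), np.float64(0.1)), (np.float64(0.18), np.float64(0.1)), (np.float64(0.18), np.float64(0.19)), (np.float64(0.11), np.float64(0.27))]
0.04 -20 5 [None, None, (np.float64(0.11), np.float64(0.16)), (np.float64(0.13), np.float64(0.24))]
0.04 -20 10 [None, None, (np.float64(0.02), np.float64(0.13)), (np.float64(0.16), np.float64(0.21))]
```

```bash
cat > go.py <<'E'
import sys; from plan2 import *
s=monitor.get_state(); r=R.from_quat(s['eef_rot'])
def go(tcp,yaw=-20,pitch=0,roll=0):
    M=pose(np.zeros(3),yaw,pitch,roll)[1]
    np.set_printoptions(precision=4,suppress=True)
    print('q',np.array(s['q']),'tcp',s['tool_pos'],'tip',s['tool_pos']+.064*r.as_matrix()[:,2],'F',s['contact_force'],s['clock'])
    print('shift first, cm',r.inv().apply(np.array(tcp)-s['tool_pos'])*100,'then turn',(r.inv()*M).as_rotvec())
a=[float(v) for v in sys.argv[1:]]; go(a[:3],*a[3:])
E
python3 go.py .53 .075 .18
```

```text
q [-0.3761  1.3067 -0.1864  2.5579  2.1598  2.0873  0.7424] tcp [0.5403 0.0095 0.2136] tip [ 0.5994 -0.0143  0.2087] F [ 0.6695 -0.0257  0.8542] 5.9
shift first, cm [-5.4349 -3.9891 -3.1314] then turn [ 0.0477  0.0693 -0.3734]
```

Call:
carry_out:
  motion: [-1.8,-1.33,-1.04,0,0,0,-1.8,-1.33,-1.04,0,0,0,-1.8,-1.33,-1.04,0,0,0,0,0,0,0.016,0.023,-0.125,0,0,0,0.016,0.023,-0.125,0,0,0,0.016,0.023,-0.124,0,0,0,0,0,0]
  hand: 1

```text
clock: 6.78
tool_pos: [0.5306, 0.0768, 0.1832]
eef_rot: [0.693, -0.116, 0.701, 0.124]
contact_force: [0.1, -0.0, -0.8]
opening: 0.115
```

```bash
python3 go.py .52 .072 .10
```

```text
q [-0.5825  1.4052 -0.1235  2.4618  1.9983  2.0615  0.9993] tcp [0.5306 0.0768 0.1832] tip [0.5909 0.0554 0.184 ] F [ 0.1496 -0.0299 -0.8186] 6.775
shift first, cm [-8.3156  0.7371 -0.9417] then turn [-0.0075 -0.0125  0.0086]
```

Call:
carry_out:
  motion: [-2,0.18,-0.23,0,0,0,-2,0.18,-0.23,0,0,0,-2,0.18,-0.23,0,0,0,-2,0.18,-0.23,-0.007,-0.012,0.009,0,0,0,0,0,0]

```text
clock: 7.4
tool_pos: [0.5198, 0.0713, 0.1024]
eef_rot: [0.697, -0.123, 0.696, 0.123]
contact_force: [0.2, 0.6, 0.2]
opening: 0.115
```

```bash
python3 go.py .572 .072 .103
python3 - <<'E'
from h import *
s=snapshot('side'); im=cv2.resize(s['frame'][120:420,180:480,::-1],None,fx=2,fy=2); cv2.imwrite('pics/c.png',im)
E
```

```text
q [-0.6019  1.5737 -0.0968  2.3656  1.9783  2.0592  0.9078] tcp [0.5198 0.0713 0.1024] tip [0.5799 0.0494 0.1023] F [0.1652 0.5774 0.1889] 7.4
shift first, cm [ 0.0676 -1.8524  4.8796] then turn [0.001  0.0015 0.0004]
```

View pics/c.png

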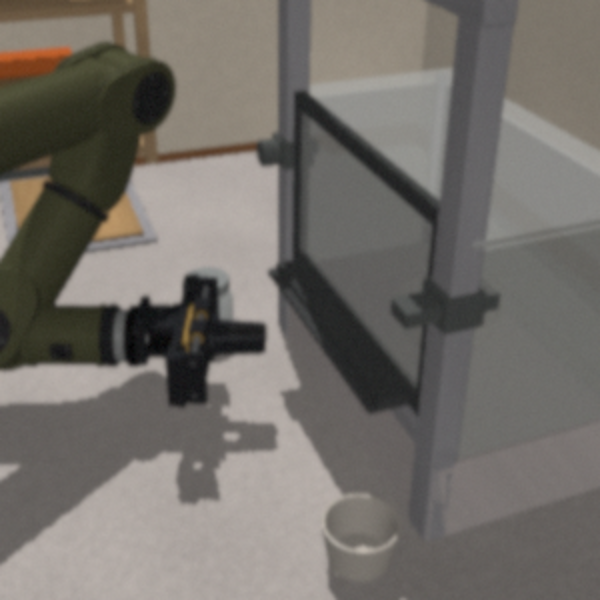

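The picture shows the hand level at (190,335), fingers nearly shut and aimed just below the lip. The jar is behind it and undisturbed, and the ramekin is clear at (360,540). I'll slide in beneath the lip, then raise.

Call:
carry_out:
  motion: [0,-0.46,1.2,0,0,0,0,-0.46,1.2,0,0,0,0,-0.46,1.2,0,0,0,0,-0.46,1.2,0,0,0,0,0,0,0,0,0]

```text
clock: 8.07
tool_pos: [0.5719, 0.072, 0.1044]
eef_rot: [0.696, -0.123, 0.697, 0.123]
contact_force: [-0.5, -1.2, -1.2]
opening: 0.114
```

Call:
carry_out:
  motion: [0.5,0,0,0,0,0,0.5,0,0,0,0,0,0.5,0,0,0,0,0,0.5,0,0,0,0,0,0,0,0,0,0,0]

```text
clock: 8.7
tool_pos: [0.5713, 0.0723, 0.1237]
eef_rot: [0.697, -0.122, 0.696, 0.124]
contact_force: [-0.7, -0.2, -0.8]
opening: 0.112
```

```bash
cat > lip.py <<'E'
from h import *
def heights(c):
    s=snapshot(c); v,u=np.mgrid[:480,:640]; P=world(s,u,v,s['range_z']); ok=s['range_z']>0
    def top(x,y,z):
        m=ok&(P[...,0]>x[0])&(P[...,0]<x[1])&(P[...,1]>y[0])&(P[...,1]<y[1])&(P[...,2]>z[0])&(P[...,2]<z[1]); q=P[m][:,2]
        if len(q)<5: return np.nan,len(q)
        return np.percentile(q,[50,75,90]).round(4).tolist(),len(q)
    # x-slices matched between lip top and pointer top, right end of lip
    return s,dict(lip=top((.634,.644),(-.14,-.05),(.12,.33)),pointer=top((.634,.644),(-.216,-.188),(.25,.32)))
if __name__=='__main__':
    for c in('side','top'): print(c,heights(c)[1])
E
python3 go.py .572 .072 .26; python3 lip.py
```

```text
q [-0.5676  1.4658 -0.0283  2.2927  2.1153  1.9479  1.0724] tcp [0.5713 0.0723 0.1237] tip [0.6314 0.0503 0.1237] F [-0.673  -0.2442 -0.8261] 8.7
shift first, cm [13.6265  0.0303  0.0692] then turn [0.0003 0.0006 0.0023]
side {'lip': ([0.1491, 0.1497, 0.1505], 131), 'pointer': ([0.2903, 0.2908, 0.2913], 49)}
top {'lip': ([0.1503, 0.1524, 0.1538], 190), 'pointer': ([0.2914, 0.2925, 0.2935], 76)}
```

Call:
carry_out:
  motion: [0.5,0,0,0,0,0,1,0,0,0,0,0,1,0,0,0,0,0,1,0,0,0,0,0,1,0,0,0,0,0,1,0,0,0,0,0,1,0,0,0,0,0,0.5,0,0,0,0,0]

```text
clock: 9.8
tool_pos: [0.5714, 0.0723, 0.1943]
eef_rot: [0.696, -0.122, 0.696, 0.124]
contact_force: [-0.3, -0.3, -3.0]
opening: 0.114
```

Call:
carry_out:
  motion: [0.8,0,0,0,0,0,1,0,0,0,0,0,1,0,0,0,0,0,1,0,0,0,0,0,0.8,0,0,0,0,0,0.5,0,0,0,0,0,0.4,0,0,0,0,0,0,0,0,0,0,0]

```text
clock: 10.8
tool_pos: [0.5717, 0.0726, 0.2491]
eef_rot: [0.696, -0.122, 0.697, 0.123]
contact_force: [-0.5, 0.1, 0.2]
opening: 0.114
```

```bash
python3 go.py .572 .072 .265; python3 lip.py
```

```text
q [-0.5782  1.1968 -0.0156  2.4393  2.1436  1.8694  1.171 ] tcp [0.5717 0.0726 0.2491] tip [0.6319 0.0507 0.2492] F [-0.5473  0.1359  0.194 ] 10.8
shift first, cm [1.5877 0.0525 0.0489] then turn [-0.0001 -0.0014  0.0018]
side {'lip': ([0.2747, 0.2754, 0.2758], 125), 'pointer': ([0.29, 0.2906, 0.2911], 49)}
top {'lip': ([0.2758, 0.2773, 0.2784], 250), 'pointer': ([0.2916, 0.293, 0.2941], 76)}
```

Call:
carry_out:
  motion: [0.3,0,0,0,0,0,0.3,0,0,0,0,0,0.3,0,0,0,0,0,0.3,0,0,0,0,0,0.2,0,0,0,0,0,0.1,0,0,0,0,0,0,0,0,0,0,0]

```text
clock: 11.78
tool_pos: [0.5715, 0.0725, 0.2636]
eef_rot: [0.697, -0.122, 0.696, 0.124]
contact_force: [0.1, 0.5, -1.2]
opening: 0.115
```

```bash
python3 go.py .572 .072 .245; python3 lip.py;  python3 - <<'E'
from h import *
s=snapshot('side'); v,u=np.mgrid[:480,:640]; P=world(s,u,v,s['range_z'])
im=s['frame'][:,:,::-1]; cv2.imwrite('pics/d.png',cv2.resize(im[130:330,260:460],None,fx=3,fy=3,interpolation=cv2.INTER_CUBIC))
# plane fit of lip top (right, visible) extended to the pointer top
def cut(x,y,z): return (s['range_z']>0)&(P[...,0]>x[0])&(P[...,0]<x[1])&(P[...,1]>y[0])&(P[...,1]<y[1])&(P[...,2]>z[0])&(P[...,2]<z[1])
for n,y in(('lip',(-.14,.0)),('ptr',(-.216,-.186))):
    q=P[cut((.60,.66),y,(.25,.32))]; 
    print(n,[(round(x,3),round(np.median(w[:,2]),4),len(w)) for x in np.arange(.615,.655,.004) if len(w:=q[abs(q[:,0]-x)<.002])>4])
E
```

```text
q [-0.5798  1.1607 -0.0137  2.4507  2.1492  1.8522  1.1918] tcp [0.5715 0.0725 0.2636] tip [0.6316 0.0506 0.2636] F [ 0.1366  0.54   -1.2433] 11.775
shift first, cm [-1.8591  0.0259  0.065 ] then turn [0.0004 0.0002 0.0023]
side {'lip': ([0.2891, 0.2896, 0.29], 131), 'pointer': ([0.2901, 0.2906, 0.291], 56)}
top {'lip': ([0.2903, 0.2918, 0.293], 253), 'pointer': ([0.2912, 0.2925, 0.2937], 73)}
lip [(np.float64(0.619), np.float64(0.2797), 55), (np.float64(0.623), np.float64(0.2811), 99), (np.float64(0.627), np.float64(0.2823), 70), (np.float64(0.631), np.float64(0.2836), 119), (np.float64(0.635), np.float64(0.2884), 99), (np.float64(0.639), np.float64(0.2892), 65), (np.float64(0.643), np.float64(0.2891), 65), (np.float64(0.647), np.float64(0.2893), 62), (np.float64(0.651), np.float64(0.2891), 65), (np.float64(0.655), np.float64(0.2892), 64)]
ptr [(np.float64(0.623), np.float64(0.2833), 65), (np.float64(0.627), np.float64(0.29), 23), (np.float64(0.631), np.float64(0.2901), 21), (np.float64(0.635), np.float64(0.2903), 20), (np.float64(0.639), np.float64(0.2901), 23), (np.float64(0.643), np.float64(0.2898), 18), (np.float64(0.647), np.float64(0.2901), 24), (np.float64(0.651), np.float64(0.2901), 20), (np.float64(0.655), np.float64(0.29), 24)]
```

View pics/d.png

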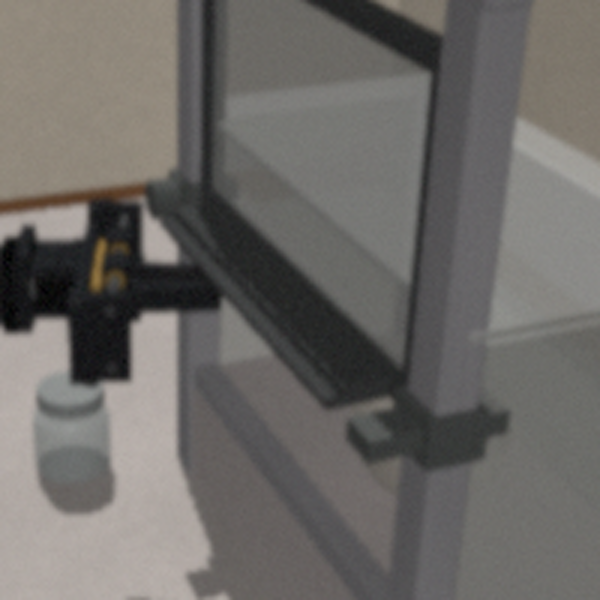

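The picture shows the lip's right end (335,395) almost level with the square pointer (375,430). The depth readings put the lip 1.0 mm low in both cameras. I'll push 1 mm more, then lower the fingers straight away from it.

Call:
carry_out:
  motion: [0.05,0,0,0,0,0,0.05,0,0,0,0,0,0,0,0,0,0,0,0,0,0,0,0,0]

```text
clock: 12.42
tool_pos: [0.5715, 0.0723, 0.2643]
eef_rot: [0.697, -0.122, 0.696, 0.124]
contact_force: [-0.7, -1.1, -2.2]
opening: 0.114
```

```bash
python3 go.py .572 .072 .245; python3 lip.py
```

```text
q [-0.5797  1.1585 -0.0135  2.4514  2.1496  1.8505  1.1932] tcp [0.5715 0.0723 0.2643] tip [0.6316 0.0504 0.2643] F [-0.712  -1.1173 -2.1854] 12.425
shift first, cm [-1.9335  0.0056  0.061 ] then turn [0.0008 0.0008 0.0026]
side {'lip': ([0.2897, 0.2902, 0.2907], 122), 'pointer': ([0.2899, 0.2909, 0.2914], 51)}
top {'lip': ([0.2911, 0.2927, 0.2938], 256), 'pointer': ([0.2911, 0.2925, 0.2942], 76)}
```

Level to within about 0.3 mm. Now I'll lower the fingers and back out.

Call:
carry_out:
  motion: [-0.5,0,0,0,0,0,-0.7,0,0,0,0,0,-0.8,0,0,0,0,0,-0.5,0.45,-1.2,0,0,0,-0.5,0.6,-1.5,0,0,0,0,0.6,-1.5,0,0,0,0,0.4,-1,0,0,0,0,0,0,0,0,0]

```text
clock: 13.52
tool_pos: [0.5172, 0.0718, 0.2326]
eef_rot: [0.697, -0.123, 0.695, 0.124]
contact_force: [0.2, -0.2, 0.2]
opening: 0.111
```

```bash
python3 go.py .572 .072 .245; python3 lip.py;  python3 - <<'E'
from h import *
s=snapshot('top'); t=snapshot('side')
for n in('jar','ramekin'):
    r=finder.masks_of(s,n)[0]; print(n,r['extent'],np.percentile(pts(s,r['pixels']),[3,50,97],axis=0).round(3).tolist())
cv2.imwrite('pics/e.png',cv2.resize(np.hstack([t['frame'][100:400,180:480],s['frame'][60:360,170:470]])[:,:,::-1],None,fx=1.33,fy=1.33))
E
```

```text
q [-0.5595  1.3093 -0.2037  2.5589  1.9522  2.0892  1.0159] tcp [0.5172 0.0718 0.2326] tip [0.5773 0.0498 0.2325] F [ 0.2414 -0.1789  0.1728] 13.525
shift first, cm [ 1.2494 -1.899   5.1368] then turn [0.0024 0.0021 0.0018]
side {'lip': ([0.2896, 0.2903, 0.2907], 132), 'pointer': ([0.29, 0.2905, 0.2909], 55)}
top {'lip': ([0.2912, 0.2926, 0.2939], 253), 'pointer': ([0.292, 0.2928, 0.2941], 73)}
jar [204.1, 272.1, 240.0, 305.3] [[0.519, 0.204, 0.009], [0.548, 0.231, 0.084], [0.578, 0.265, 0.09]]
ramekin [399.6, 254.3, 435.4, 289.6] [[0.56, -0.25, 0.0], [0.597, -0.221, 0.01], [0.628, -0.182, 0.053]]
```

View pics/e.png

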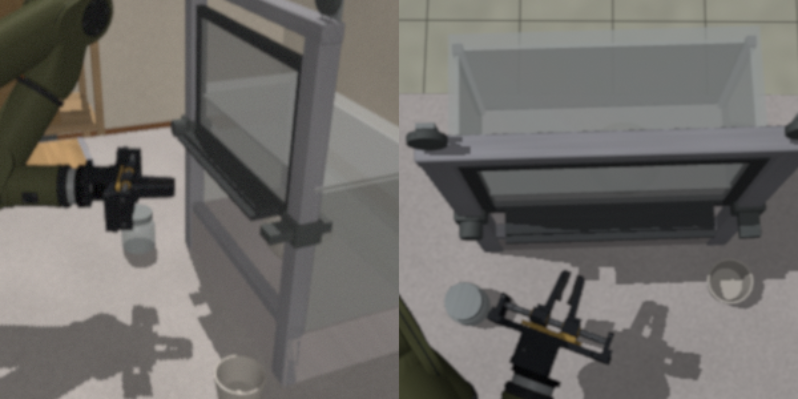

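The picture shows the fingers free of the lip at (165,188) left and (570,285) right. The window is standing at pointer height, and the jar and ramekin are unmoved. Handing in.

```bash
python3 -c "
from h import *
print(workorder.finish_job())"
```

```text
the job is handed in; nothing more can be done
None
```

The window is up with its lip level with the square pointer on the right column, and I handed the job in at about 14 s of the 42 s allowed. I pushed it from beneath with the fingertips nearly shut and level, lifting it about 147 mm. Then I lowered the fingers and backed out, so the robot touches nothing.

**Height:** with the hand clear, the lip's top read 0.4 mm below the pointer's in the side camera and 0.8 mm below in the top camera. The upper-percentile readings in both cameras agree within about 0.3 mm. While the hand was still touching, the difference was 0–0.2 mm. The absolute heights from the two cameras differ by 1–2 mm, which is their calibration, so I compared lip and pointer within each camera.

**Force:** the forces I read after each move stayed at about 3 N or less.

**Jar and ramekin:** both measured within 1 mm of where they started.

**Bowl:** I did not measure it. The networks did not find it at the start, and I did not look for it afterwards. The fingertips never went further in than under the lip, so nothing could have touched it.

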